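# Close the small-finds tin with its inner lid and keep the outer lid in hand

## Robot

A 6-joint arm with a two-finger parallel gripper is mounted at the origin on the work surface. World frame = base frame: x ahead of the robot, y to its left, z up, the work surface at z = 0. Lengths are in m, angles in degrees, forces in N, time in s.
With the tool pointing down it reaches from about 0.25 to 0.775 m from the base axis. Payload 4 kg.
Tool frame: the origin (TCP) lies at the very end of the fingers, on their centre line; the grasp point (between the pads) lies 19 mm behind it; x points along the fingers, y is the direction in which the jaws open and shut, and the axes are right-handed (so a half turn about x gives the same grasp; the last joint's range is limited). The gripper opens to 94 mm and grips with 3 to 60 N. Pads are 16 mm wide; open, the fingers measure 119 mm over their backs; the gripper's body (75 mm by 177 mm) begins 78 mm behind the grasp point.
Start: joints at [-78.959, 4.996, 78.535, -0, 96.463, -5.907], TCP at [0.16, -0.526, 0.168] pointing down, gripper open.
Joint ranges: [-177.83, 177.83], [-43.37, 116.18], [15.69, 146.23], [-61.86, 241.86], [9.47, 152.12], [-147.06, 147.06]. Speed limits (degrees/s): [159.86, 159.86, 180, 180, 180, 180].

## Interface

Orientations are given as [roll, pitch, yaw] about the fixed x, y, z axes, in that order (R = Rz(yaw) Ry(pitch) Rx(roll)).
In Python, from plant import state, grab_frame, calibration, close_job gives the robot as it stands.
- The arm moves only by the shell command python3 -m pendant 'ROWS' [OPENING] [FORCE]. ROWS is text: rows parted by semicolons, each of 4 numbers parted by spaces: the shift along the tool's x, y, z in units of 40 mm (1.0 is 40 mm), then the turn about the tool's x in units of 5 degrees (1.0 is 5 degrees). In form: dx dy dz yaw; .... A call has exactly 8 rows; each row is the pose to reach, as a shift and turn from the pose measured when the call began, along the tool's axes at that moment; what a row does not reach only later rows make up. A row lasts 1/8 s, in which the tool goes at most 62.5 mm and 10.7 degrees, less where a joint would pass 70% of its speed; a pose out of reach is approached as far as the arm can. A call with a gripper value outside its range is refused whole. OPENING is the opening, from -1 (shut) to 1 (fully open), so that 0 is half open, set as the call begins (- or left out, the last holds). The fingers move at their own pace and stop on an object; FORCE is the grip in N (left out, the last holds). Time passes only in rows, so rows that repeat a pose let the fingers close, or fill a call up. It gives the time, the measured TCP pose, the force and the opening at its end, in the units of the state.
- state(): the state, without advancing time (a new reading comes with each control period).
- grab_frame(name): name is "side" or "top" or "wrist"; returns the picture (400x640x3 uint8, blue, green, red); there is no depth.
- calibration(name): a dict with "fx", "fy", "cx", "cy" (pixels), "R" (3x3) and "t" (3): a world point X has camera coordinates R X + t; the wrist camera has in their place "hand_eye" (4x4, takes a point from camera to tool coordinates, whose origin is the TCP and whose axes are the tool frame's). Camera axes: x right, y down, z forward; pixel columns grow to the right and rows downward; lengths in m; the calibration is good to about 2 mm. A picture is of the moment at which its call begins: read the wrist's pose just before it. calibration takes no time and is no camera call.
- close_job(): hands the job in, once; it reports no verdict.
The state is a dict: "time_s": time; "joint_positions": joint angles; "qvel": joint speeds; "effort": joint torques, N m; "tcp_pos": TCP position; "eef_rot": TCP orientation; "contact_force": force on the tool from outside, world axes, zero at the start; "moment": the same for the moment, N m; "finger_gap": finger opening in m.
Only numpy, scipy, OpenCV 4.12 (cv2) and the standard library are available. Lean on these libraries where they do the work, as an engineer would, in place of code of your own. Each camera call takes 0.05 s, during which the arm holds its last target. There are 200 camera calls.

## Task

Turn the black bar knob beside the tin clockwise until it clicks past its detent and its arm stays swung clear of the tin's mouth, then carry the two nested lids together from their low ring stand, gripping the inner lid's knob, lower them onto the tin until they are fully seated, and let go. Then take the outer lid alone by its collar and lift it straight up off the inner lid, which must stay seated and level in the tin; never part the lids before that, and do not drop them. Finish while holding the outer lid still and level directly above the tin, completely clear of the inner lid's knob, and leave the other lost property where it lies.

Things in the scene. Friction and masses are not known exactly. Their poses are not given: they have to be found in the camera images.
- tin: Round open aluminium tin fixed to the surface, left or right of the middle; outside diameter 94 mm, inside 88 mm, rim 60 mm high. Origin on its axis at the surface, z up. A 5 mm base plate runs along its own +x to a steel post, 20 mm thick, 66 mm high, 100 mm from the tin's axis; a small black detent housing, 66 mm high, stands behind it, up to 139 mm from the tin's axis.
- keeper (a joint): Angle (rad) of the keeper on that post: flat steel arm with a bar knob on top, vertical axis, 0 to 1.35, growing clockwise from above. At 0 (start) the arm points along the tin's -x, across the mouth, blocking it; near 1.3 it is clear of the lids. Detents at 0 and 1.3: peak about 0.11 N m near 0.3 rad; past the crest at 0.65 it snaps on to about 1.3 and stays.
- keeper_grip (a point): Middle of the keeper's black bar knob, on the post's axis, 95 mm above the surface. Bar 46 mm long, 13 mm thick, 80 to 110 mm above the surface, over a 32 mm hub. x axis along the bar; towards its -x lies the arm (16 mm wide, 68 to 73 mm above the surface, reaching 102 mm from the axis). Turns with the keeper.
- lid_stand: Low steel ring fixed to the surface, outside diameter 94 mm, inside 88 mm, 30 mm high, on which the nested lids wait, on the other side of the middle from the tin. Origin on its axis at the surface.
- inner_lid: Inner lid, aluminium, about 150 g: flange 94 mm across, 4 mm thick; below it a tapered plug (68 mm across at the bottom, 82 at the top, 10 mm deep), 3 mm to spare all round in the tin; on top a knob. Origin: centre of the flange's underside, which rests on the rim (30 mm above the surface on the stand, 60 mm seated in the tin). z up.
- inner_knob (a point): Centre of the flat top of the inner lid's knob, 64 mm above the inner lid's origin: a plain round steel rod, 18 mm diameter. It stands up through the outer lid's collar and rises 32 mm above it, so lifting by the knob carries both lids.
- outer_lid: Outer lid, aluminium, about 130 g: cap 112 mm across, top plate 4 mm thick, skirt to 10 mm below the plate (104 mm inside), on top a tubular collar round the central hole. Origin: centre of the plate's underside, which lies loose on the inner lid's flange, 4 mm above the inner lid's origin when nested (64 mm above the surface on the tin). z up.
- outer_collar (a point): Centre of the top of the outer lid's collar, 28 mm above the outer lid's origin. Upright tube, outside diameter 42 mm, inside 34 mm, standing 24 mm above the plate's top, round the inner lid's knob with 8 mm to spare. Lifting by it takes the outer lid alone.
- phone_toy: Chunky yellow plastic phone toy, 85 x 160 x 70 mm, loose; leave it. Origin: centre of its underside.
- tractor: Blue die-cast toy tractor, 79 x 48 x 65 mm, loose; leave it. Origin: centre of its underside.
- hair_clip: Silver hair clip, 62 x 12 x 10 mm, loose; leave it. Origin: centre of its underside.
- marble_center (a point): Centre of a green glass marble, 16 mm, lying in a fixed white dish 60 mm in diameter and 14 mm high; leave it.
- glasses_case: Black glasses case, 155 x 58 x 36 mm, loose; leave it. Origin: centre of its underside.
- flask: Steel drinks flask, 64 mm diameter, 120 mm high, standing; leave it. Origin: centre of its underside.
Not all that is in view belongs to the job. Leave any pink look-alike of the inner_lid alone. What is shaped like the outer_lid but blue is not meant.

How it is judged:
By the outcome, as a careful person would: the job done as asked, in the order asked, and still so for the second after the job is handed in, while the arm keeps its last pose, push and grip.
It also fails if it takes over 72 s, if anything falls off the work surface, if the arm or the gripper's body presses on something with over 40 N, if the wrist force passes 120 N, or if a joint passes its speed limit or range.

## Working session

There is one attempt and no reset: what is moved stays moved. The work goes in short steps, Python scripts to look and compute and a shell command to move; the robot and the scene stay as the last step left them, time stands still between calls to the robot, and variables do not carry over. Pictures are saved under pics/ and viewed, about 8 in all and at most 12, crops included, and the job is handed in when it is done.

```bash
mkdir -p pics; ls; python3 - <<'E'
from plant import *
import cv2,numpy as np
print(state())
for n in("top","side","wrist"):
    c=calibration(n);print(n,{k:np.round(v,4).tolist() for k,v in c.items()})
    cv2.imwrite(f"pics/{n}0.png",grab_frame(n))
E
```

```text
pics
{'time_s': 0.0, 'joint_positions': array([-7.89615326e+01,  5.03899331e+00,  7.86221984e+01,  3.42606254e-04,
        9.64635426e+01, -5.90820970e+00]), 'qvel': array([-0.09160793,  0.04138434, -0.03855094, -0.10012956,  0.04092005,
       -0.04396085]), 'effort': array([-2.86756585e-04, -3.40186214e+01, -3.02427721e+01,  7.17862090e-02,
        3.31202452e-02, -1.54634722e-04]), 'tcp_pos': array([ 0.16018375, -0.52550746,  0.16692792]), 'eef_rot': array([-96.06462088,  89.87526516, 100.88209437]), 'contact_force': array([0.566167  , 0.54500565, 1.02408791]), 'moment': array([ 0.01700228, -0.00793218, -0.02928363]), 'finger_gap': 0.09393526730293145}
top {'fx': 421.2315, 'fy': 421.2315, 'cx': 321.1199, 'cy': 194.426, 'R': [[-0.0197, -0.9995, -0.023], [-0.9929, 0.0223, -0.1166], [0.1171, 0.0205, -0.9929]], 't': [0.0283, 0.5539, 1.0438]}
side {'fx': 398.3474, 'fy': 398.3474, 'cx': 313.491, 'cy': 204.0464, 'R': [[-0.887, -0.4615, 0.0137], [-0.2913, 0.5364, -0.7921], [0.3582, -0.7066, -0.6102]], 't': [0.4886, 0.2233, 1.0276]}
wrist {'fx': 353.6433, 'fy': 353.6433, 'cx': 319.6158, 'cy': 199.0567, 'hand_eye': [[-0.0011, -0.256, 0.9667, -0.2161], [1.0, -0.0012, 0.0009, -0.0007], [0.0009, 0.9667, 0.256, -0.0729], [0.0, 0.0, 0.0, 1.0]]}
```

View pics/top0.png

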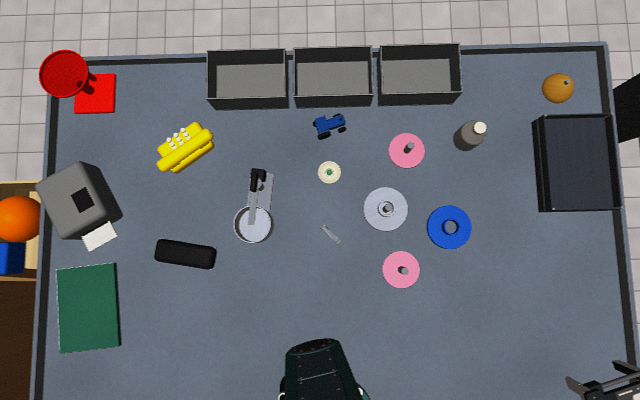

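View pics/side0.png

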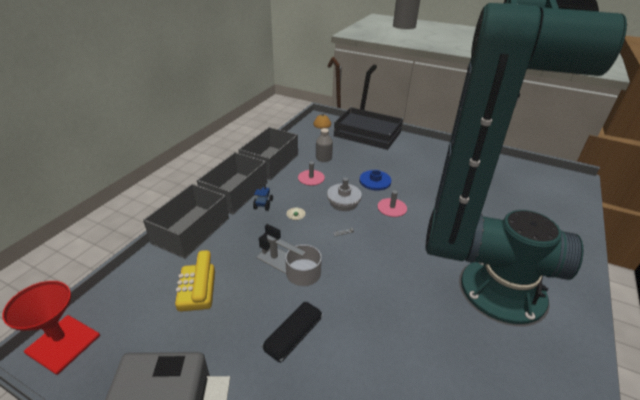

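Top view: the silver nested lids on the stand are at (386,208). Look-alikes are pink at (407,150) and (401,269), and blue at (449,227). The tin is at (253,224) with its arm across the mouth, and the keeper knob and housing are near (258,178). I choose the silver lids and the tin's keeper, and check both in one close crop.

```bash
cat > h.py <<'E'
import numpy as np,cv2
from plant import *
from scipy.spatial.transform import Rotation as Ro
def pose():
    s=state();return np.array(s['tcp_pos']),Ro.from_euler('xyz',s['eef_rot'],degrees=True).as_matrix(),s
def ray(name,uv,z,pr=None):
    c=calibration(name);d=np.array([(uv[0]-c['cx'])/c['fx'],(uv[1]-c['cy'])/c['fy'],1])
    if name=='wrist':
        p,R=pr;H=np.array(c['hand_eye']);o=p+R@H[:3,3];d=R@H[:3,:3]@d
    else:
        R=np.array(c['R']);o=-R.T@np.array(c['t']);d=R.T@d
    return o+d*(z-o[2])/d[2]
def proj(name,X,pr=None):
    c=calibration(name);X=np.asarray(X,float)
    if name=='wrist':
        p,R=pr;H=np.array(c['hand_eye']);x=H[:3,:3].T@(R.T@(X-p)-H[:3,3])
    else: x=np.array(c['R'])@X+np.array(c['t'])
    return np.array([c['fx']*x[0]/x[2]+c['cx'],c['fy']*x[1]/x[2]+c['cy']])
def go(X,jaw=None):
    """print units to move the TCP to X, pointing down; jaw=desired world angle (deg) of the jaw axis"""
    p,R,s=pose();d=R.T@(np.array(X)-p)/.04;t=None
    ya=np.degrees(np.arctan2(R[1,1],R[0,1]))
    if jaw is not None:
        t=-((jaw-ya+90)%180-90)/5   # tool x is down: +turn about x = clockwise from above
    print('units',np.round(d,3),'turn',t,'jaw now',round(ya,2),'tcp',np.round(p,4),'tilt',np.round(R[:,0],4),'q6',round(s['joint_positions'][5],1),'t',s['time_s'])
E
python3 - <<'E'
from h import *
im=cv2.imread('pics/top0.png')
a=cv2.resize(im[160:255,215:305],None,fx=5,fy=5,interpolation=cv2.INTER_CUBIC)
b=cv2.resize(im[160:255,350:420],None,fx=5,fy=5,interpolation=cv2.INTER_CUBIC)
cv2.imwrite('pics/crop1.png',np.hstack([a,b]))
for n,uv,z in(('tin',(253,224),.06),('knob',(258,175),.11),('lids',(386,208),.038),('lidknob',(388,209),.094),('flask',(480,127),.12)):print(n,ray('top',uv,z).round(3))
E
```

```text
tin [0.481 0.186 0.06 ]
knob [0.595 0.165 0.11 ]
lids [ 0.516 -0.147  0.038]
lidknob [ 0.508 -0.144  0.094]
flask [ 0.697 -0.365  0.12 ]
```

View pics/crop1.png

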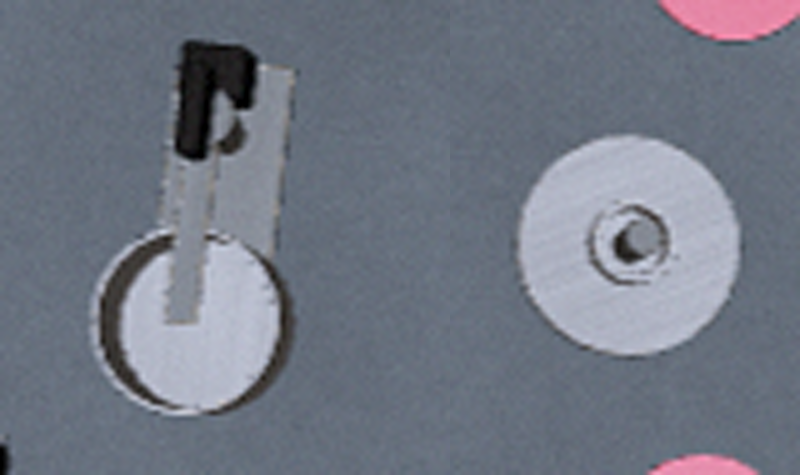

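The crop shows the bar knob along the arm, centred at about (254,181) in full-image pixels, with the housing to its right. The tin rim centre is at (253.4,224.4). The silver nest has a grey rod through its collar, so the choice is confirmed.

```bash
python3 - <<'E'
from h import *
k=ray('top',(254,180.8),.105);t=ray('top',(253.4,224.4),.06);tip=ray('top',(215+183/5,160+322/5),.073)
print(k,t,tip,np.linalg.norm((k-t)[:2]),np.linalg.norm((k-tip)[:2]))
a=np.degrees(np.arctan2(*(k-t)[1::-1]));print('axis',a)
go([k[0],k[1],.2],a+90)
E
```

```text
[0.58240835 0.17565525 0.105     ] [0.48012836 0.18544222 0.06      ] [0.47957368 0.18748384 0.073     ] 0.10274717240225087 0.10351272790840237
axis -5.465874814182585
units [ -0.795 -13.697 -15.207] turn 4.482101983834741 jaw now -73.06 tcp [ 0.1602 -0.5257  0.1672] tilt [-3.0e-04  1.7e-03 -1.0e+00] q6 -5.9 t 0.15
```

```bash
python3 -m pendant '-0.5 -0.9 -1 -1.5; -0.8 -1.8 -2 -3.5; -0.8 -2.7 -3 -5.5; -0.8 -3.6 -4 -7.5; -0.8 -4.5 -5 -9.5; -0.8 -5.4 -6 -11.5; -0.8 -6.2 -7 -13.5; -0.8 -6.8 -7.6 -15.5' 1 40; python3 - <<'E'
from h import *
go([.5824,.1757,.2],84.5)
E
```

```text
time_s: 1.15
tcp_pos: [0.3725, -0.1749, 0.1995]
eef_rot: [-176.9, 89.9, 97.9]
contact_force: [-1.0, 0.8, 0.5]
finger_gap: 0.094
units [ 3.000e-03  5.976e+00 -8.285e+00] turn -15.922551291024547 jaw now 4.89 tcp [ 0.3725 -0.1749  0.1995] tilt [-3.0e-04  2.1e-03 -1.0e+00] q6 -38.0 t 1.15
```

```bash
python3 -m pendant '0 0.7 -1 -2; 0 1.5 -2.1 -4; 0 2.3 -3.2 -6; 0 3.1 -4.3 -8; 0 3.9 -5.4 -10; 0 4.7 -6.5 -12; 0 5.4 -7.5 -14; 0 5.98 -8.28 -16';python3 -m pendant '0 0 0 0;0 0 0 0;0 0 0 0;0 0 0 0;0 0 0 0;0 0 0 0;0 0 0 0;0 0 0 0'; python3 - <<'E'
from h import *
go([.5824,.1757,.2],84.5)
p,R,s=pose()
im=grab_frame('wrist');cv2.imwrite('pics/w1.png',im);np.savez('w1.npz',p=p,R=R)
for X in([.5824,.1757,.11],[.480,.1854,.06]):print(proj('wrist',X,(p,R)))
E
```

```text
time_s: 2.15
tcp_pos: [0.5829, 0.1774, 0.1993]
eef_rot: [133.8, 89.9, 129.1]
contact_force: [-0.4, -0.4, -0.6]
finger_gap: 0.0942
time_s: 3.15
tcp_pos: [0.5829, 0.1774, 0.1992]
eef_rot: [135.3, 89.9, 130.6]
contact_force: [-0.0, 0.6, -0.5]
finger_gap: 0.0938
units [-0.019 -0.044 -0.01 ] turn 0.1570459870134897 jaw now 85.29 tcp [0.5829 0.1774 0.1992] tilt [-0.0015  0.0018 -1.    ] q6 -73.7 t 3.15
[317.75611347 193.22557176]
[319.07481489  75.82109168]
```

View pics/w1.png

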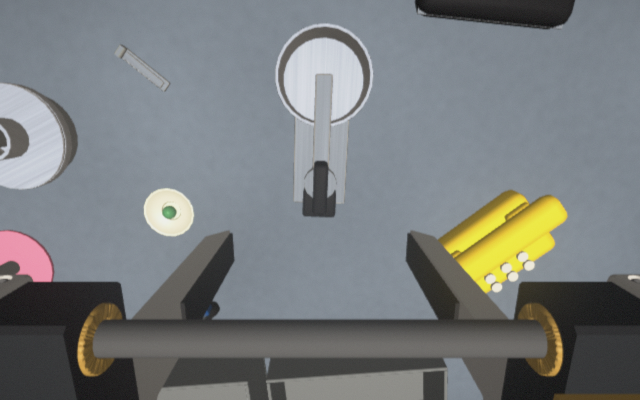

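The wrist view shows the bar from (320,162) to about (320,213), hub centre near (320,185), and the tin rim circle centred near (324,74). I compute from these.

```bash
python3 - <<'E'
from h import *
d=np.load('w1.npz');pr=(d['p'],d['R'])
im=cv2.imread('pics/w1.png');g=cv2.cvtColor(im,6)
c=cv2.HoughCircles(g[:140,240:400],cv2.HOUGH_GRADIENT,1,50,param1=120,param2=20,minRadius=42,maxRadius=55);print(c)
u=c[0,0,:2]+[240,0]
t=ray('wrist',u,.06,pr);e=ray('wrist',(320.5,162),.11,pr);tip=ray('wrist',(324,74),.073,pr)
m=(g<60)[155:182,300:345];print([ (155+i,300+r.nonzero()[0].min(),300+r.nonzero()[0].max()) for i,r in enumerate(m) if r.any()][::4])
k=ray('wrist',(320.5,188),.11,pr)
print('tin',t,'bar end',e,'k',k,'tip',tip)
for q in(e,k):
  v=(q-t)[:2];print(np.linalg.norm(v),np.degrees(np.arctan2(v[1],v[0])))
E
```

```text
[[[83.5 71.5 47.8]]]
[(162, np.int64(316), np.int64(325)), (166, np.int64(315), np.int64(326)), (170, np.int64(315), np.int64(315)), (174, np.int64(315), np.int64(326)), (178, np.int64(326), np.int64(326))]
tin [0.47647647 0.18991144 0.06      ] bar end [0.55476674 0.18043552 0.11      ] k [0.57785569 0.17852409 0.11      ] tip [0.47983045 0.18995811 0.073     ]
0.07886164491628574 -6.901266173774343
0.10201675424159909 -6.408845689658435
```

```bash
python3 - <<'E'
from h import *
go([.5775,.178,.084],83.5)
E
```

```text
units [ 2.88e+00 -2.00e-03 -1.32e-01] turn 0.35702805004694654 jaw now 85.29 tcp [0.5829 0.1774 0.1992] tilt [-0.0016  0.0018 -1.    ] q6 -73.7 t 3.2
```

```bash
python3 -m pendant '0.3 0 -0.05 0.36; 0.7 0 -0.13 0.36; 1.1 0 -0.13 0.36; 1.5 0 -0.13 0.36; 1.9 0 -0.13 0.36; 2.3 0 -0.13 0.36; 2.6 0 -0.13 0.36; 2.88 0 -0.13 0.36'; python3 -m pendant '0 0 0 0;0 0 0 0;0 0 0 0;0 0 0 0;0 0 0 0;0 0 0 0;0 0 0 0;0 0 0 0' -1 40; python3 -c "
from h import *
go([.5775,.178,.084],83.5)"
```

```text
time_s: 4.2
tcp_pos: [0.5776, 0.1781, 0.0833]
eef_rot: [137.0, 89.9, 130.5]
contact_force: [-0.4, 1.0, 0.4]
finger_gap: 0.0936
time_s: 5.2
tcp_pos: [0.5776, 0.1781, 0.0833]
eef_rot: [137.0, 89.9, 130.4]
contact_force: [0.4, -0.6, 0.0]
finger_gap: 0.0177
units [-0.018 -0.002 -0.003] turn -0.0034564859562465243 jaw now 83.48 tcp [0.5776 0.1781 0.0833] tilt [-0.0015  0.0018 -1.    ] q6 -71.8 t 5.2
```

```bash
python3 -m pendant '0 0 0 0;0 0 0 0;0 0 0 0;0 0 0 0.5;0 0 0 1;0 0 0 1.5;0 0 0 2;0 0 0 2.5'; python3 -c "
from h import *
go([.5775,.178,.084],83.5);print(state()['moment'])"
```

```text
time_s: 6.2
tcp_pos: [0.5776, 0.1781, 0.0833]
eef_rot: [149.8, 89.9, 130.7]
contact_force: [-0.1, 0.5, -1.0]
finger_gap: 0.0003
units [-0.018 -0.003 -0.003] turn -2.518800012373279 jaw now 70.91 tcp [0.5776 0.1781 0.0833] tilt [-0.0015  0.0018 -1.    ] q6 -59.2 t 6.2
[ 0.06136435 -0.1718163  -0.05612745]
```

```bash
python3 - <<'E'
from h import *
p,R,s=pose();np.savez('w2.npz',p=p,R=R)
w=grab_frame('wrist');sd=grab_frame('side');cv2.imwrite('pics/side2.png',sd);cv2.imwrite('pics/w2r.png',w)
c=cv2.resize(sd[190:310,220:360],None,fx=3,fy=3,interpolation=cv2.INTER_CUBIC)
w=cv2.resize(w,(576,360))[:,100:480]
cv2.imwrite('pics/m2.png',np.hstack([c,w]))
print(proj('side',p),proj('side',[.5775,.178,.095]),proj('wrist',p,(p,R)))
E
```

```text
[274.0105526  235.91273386] [273.85944559 232.60818436] [320.38382145 226.51772444]
```

View pics/m2.png

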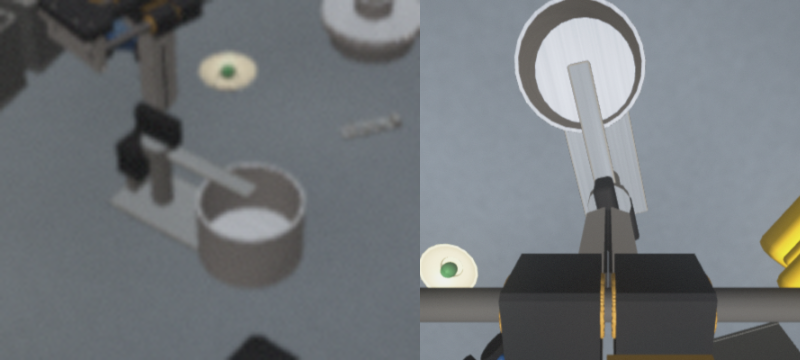

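Gap 0.3 mm means the fingers closed on nothing. In the side crop the fingertips end at the bar's top edge (about px 273,224), although the TCP projects to (274,236). In w1 the open fingertips, 94 mm apart, span 174 px, so they sit about 35 mm behind the stated TCP. The real fingertips appear shorter than the TCP suggests, so I'll open, realign, go down a little and look.

```bash
python3 -m pendant '0 0 0 -0.8;0 0 0 -1.6;0 0 0 -2.5;0 0 0 -2.5;0 0 0 -2.5;0 0 0 -2.5;0.0 0 0 -2.5;0 0 0 -2.5' 0.2; python3 -m pendant '0 0 0 0;0.1 0 0 0;0.2 0 0 0;0.3 0 0 0;0.4 0 0 0;0.45 0 0 0;0.5 0 0 0;0.5 0 0 0'; python3 - <<'E'
from h import *
p,R,s=pose();np.savez('w3.npz',p=p,R=R);print(p,s['finger_gap'])
w=grab_frame('wrist');sd=grab_frame('side');cv2.imwrite('pics/w3.png',w)
c=cv2.resize(sd[170:290,220:330],None,fx=4,fy=4,interpolation=cv2.INTER_CUBIC)
w=w[:,160:480];w=np.vstack([w,np.zeros((80,320,3),np.uint8)])
cv2.imwrite('pics/m3.png',np.hstack([c,w]))
for sg in(1,-1):
  for b in(0,-.035):print(proj('side',p+R@[b,sg*s['finger_gap']/2,0]),proj('wrist',p+R@[b,sg*s['finger_gap']/2,-.008],(p,R)))
E
```

```text
time_s: 7.3
tcp_pos: [0.5776, 0.1781, 0.0833]
eef_rot: [136.9, 89.9, 130.4]
contact_force: [-0.5, 0.1, -0.9]
finger_gap: 0.0563
time_s: 8.3
tcp_pos: [0.5775, 0.1781, 0.0631]
eef_rot: [141.1, 89.9, 134.6]
contact_force: [0.4, -0.3, -0.5]
finger_gap: 0.0564
[0.57752557 0.17810846 0.06313332] 0.056429884204169854
[267.71547061 247.5017745 ] [364.03238622 214.74806701]
[266.94494979 237.65970338] [371.76199182 233.92000191]
[280.83031524 235.71591214] [275.79516071 214.7915667 ]
[280.34834948 225.98337302] [267.9971633  233.96232993]
```

View pics/m3.png

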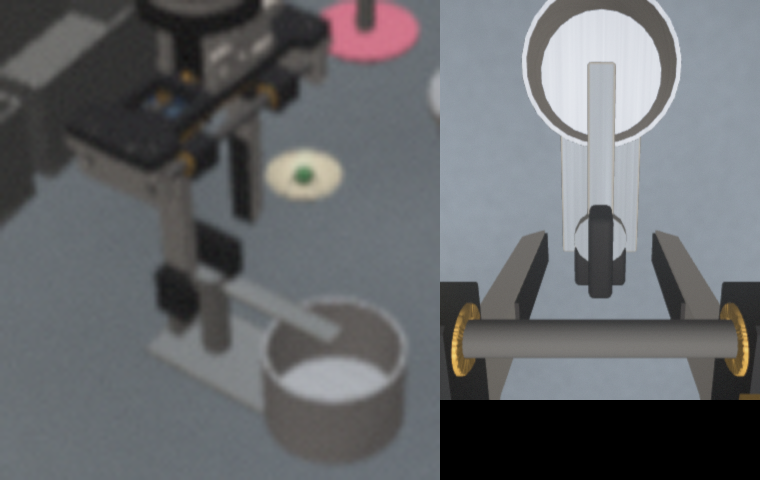

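The wrist view now shows the open fingertips at raw (268,233) and (373,233). That matches tips 35 mm behind the TCP to within 1 px. The bar is centred at (320,251) between them. So I treat the real fingertips as TCP minus 35 mm and lower accordingly.

```bash
python3 -c "
from h import *
d=np.load('w3.npz');print(ray('wrist',(320.5,251),.11,(d['p'],d['R'])),ray('wrist',(321,239),.078,(d['p'],d['R'])))
t=ray('wrist',(601.5-280,69),.06,(d['p'],d['R']));print('tin',t)"
python3 -m pendant '0.1 0 0 0;0.2 0 0 0;0.3 0 0 0;0.35 0 0 0;0.35 0 0 0;0.35 0 0 0;0.35 0 0 0;0.35 0 0 0' -1 50; python3 -m pendant '0 0 0 0;0 0 0 0;0 0 0 0;0 0 0 0;0 0 0 0;0 0 0 0;0 0 0 0;0 0 0 0'
```

```text
[0.57458074 0.17870308 0.11      ] [0.58035474 0.17843114 0.078     ]
tin [0.48205237 0.19001981 0.06      ]
time_s: 9.4
tcp_pos: [0.5774, 0.1785, 0.0488]
eef_rot: [139.7, 89.8, 133.1]
contact_force: [1.1, 2.4, -4.8]
finger_gap: 0.0128
time_s: 10.4
tcp_pos: [0.5774, 0.1785, 0.0488]
eef_rot: [139.7, 89.8, 133.1]
contact_force: [1.0, 2.5, -4.3]
finger_gap: 0.0128
```

```bash
python3 -m pendant '0 0 0 0.8;0 0 0 1.6;0 0 0 2.4;0 0 0 3.2;0 0 0 4;0 0 0 5;0 0 0 6;0 0 0 7'; python3 -c "
from h import *
go([.5775,.178,.049],83.5);print(state()['moment'],state()['contact_force'],state()['finger_gap'])"
```

```text
time_s: 11.4
tcp_pos: [0.5785, 0.1808, 0.0488]
eef_rot: [126.0, 89.6, 84.4]
contact_force: [3.9, 7.1, -5.1]
finger_gap: 0.0127
units [-0.005 -0.069  0.028] turn -7.017125541627484 jaw now 48.41 tcp [0.5785 0.1808 0.0488] tilt [ 6.0e-04  6.3e-03 -1.0e+00] q6 -36.7 t 11.4
[ 1.01367398 -0.74205511  0.09039942] [ 3.89323819  7.06520866 -5.12940709] 0.012656606479799586
```

```bash
python3 -m pendant '0 0 0 1;0 0 0 2;0 0 0 3;0 0 0 4;0 0 0 5;0 0 0 6;0 0 0 7;0 0 0 8'; python3 -c "
from h import *
go([.5775,.178,.049],83.5);print(state()['moment'],state()['contact_force'],state()['finger_gap'])"
```

```text
time_s: 12.4
tcp_pos: [0.5812, 0.1823, 0.0488]
eef_rot: [136.0, 89.4, 54.4]
contact_force: [8.8, 6.0, -7.7]
finger_gap: 0.0128
units [-0.006 -0.108  0.094] turn -15.039078483607586 jaw now 8.3 tcp [0.5812 0.1823 0.0488] tilt [ 0.0065  0.009  -0.9999] q6 3.5 t 12.4
[ 0.60784364 -1.19509508  0.06059563] [ 8.78026008  6.03290049 -7.69121655] 0.012768762415945364
```

```bash
python3 -m pendant '0 0 0 0;0 0 0 0;0 0 0 0;-0.4 0 0 0;-1 0 0 0;-1.6 0 0 0;-2.2 0 0 0;-2.6 0 0 0' 0.3; python3 - <<'E'
from h import *
print(state()['finger_gap'])
f=grab_frame('top');cv2.imwrite('pics/top2.png',f)
p,R,s=pose();w=grab_frame('wrist')
c=cv2.resize(f[160:255,215:305],None,fx=4,fy=4,interpolation=cv2.INTER_CUBIC)
cv2.imwrite('pics/m4.png',np.hstack([c,cv2.resize(w,(608,380))[:,90:]])[:,:]);cv2.imwrite('pics/w4.png',w);np.savez('w4.npz',p=p,R=R)
# lids from the first top view: outline of the cap (silver, bright, low saturation)
im=cv2.imread('pics/top0.png')
g=cv2.GaussianBlur(cv2.cvtColor(im,6),(3,3),0)[170:250,345:430]
for p2 in(20,14):print(cv2.HoughCircles(g,cv2.HOUGH_GRADIENT,1,40,param1=120,param2=p2,minRadius=18,maxRadius=28))
u=cv2.HoughCircles(g,cv2.HOUGH_GRADIENT,1,40,param1=120,param2=14,minRadius=18,maxRadius=28)[0,0,:2]+[345,170]
print(u,ray('top',u,.036),'rod',ray('top',(350+(642-450)/5,160+236/5),.094))
go([.51,-.145,.2],0)
E
```

```text
time_s: 13.4
tcp_pos: [0.5813, 0.1815, 0.1558]
eef_rot: [126.3, 89.2, 44.6]
contact_force: [0.5, -0.1, -0.1]
finger_gap: 0.0612
0.061225485329764885
[[[40.5 38.5 21.2]]]
[[[40.5 38.5 21.2]]]
[385.5 208.5] [ 0.51450776 -0.14554378  0.036     ] rod [ 0.5127834  -0.14494706  0.094     ]
units [-1.198 -2.946  7.81 ] turn 1.6613883499158448 jaw now 8.31 tcp [0.582  0.1816 0.1563] tilt [ 0.0119  0.0101 -0.9999] q6 3.5 t 13.5
```

View pics/m4.png

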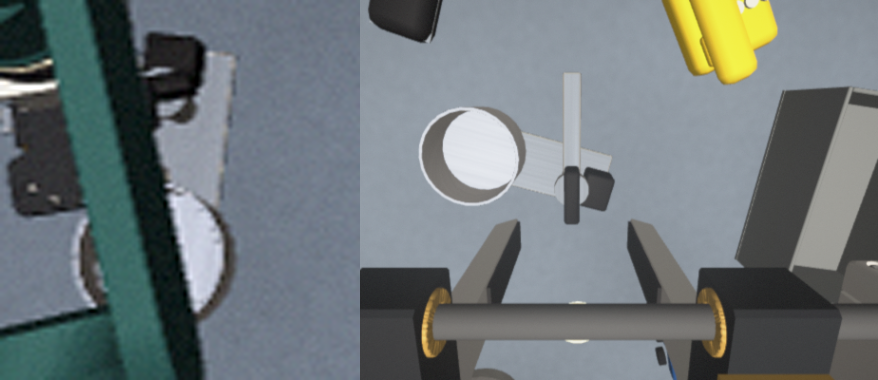

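The wrist view shows the arm swung to about 75° and staying there after release, with the tin mouth fully open. Next I go above the lids.

```bash
python3 -m pendant '-0.1 -0.3 0.7 0;-0.2 -0.7 1.8 0;-0.2 -1.15 3 0;-0.2 -1.6 4.2 0;-0.2 -2 5.4 0;-0.2 -2.45 6.6 0;-0.2 -2.8 7.4 0;-0.2 -2.95 7.8 0' 0.3 40; python3 -m pendant '0 0 0 0;0 0 0 0;0 0 0 0;0 0 0 0;0 0 0 0;0 0 0 0;0 0 0 0;0 0 0 0'; python3 - <<'E'
from h import *
p,R,s=pose();w=grab_frame('wrist');cv2.imwrite('pics/w5.png',w);np.savez('w5.npz',p=p,R=R)
go([.513,-.145,.16])
print(proj('wrist',[.513,-.145,.094],(p,R)),proj('wrist',[.5145,-.1455,.038],(p,R)))
E
```

```text
time_s: 14.5
tcp_pos: [0.5093, -0.1456, 0.1591]
eef_rot: [128.1, 89.1, 46.3]
contact_force: [0.3, 0.2, -0.0]
finger_gap: 0.0611
time_s: 15.5
tcp_pos: [0.5093, -0.1456, 0.1591]
eef_rot: [128.1, 89.1, 46.3]
contact_force: [0.4, -0.9, 0.7]
finger_gap: 0.0608
units [-0.021  0.095 -0.002] turn None jaw now 8.18 tcp [ 0.5093 -0.1456  0.1591] tilt [ 0.0104  0.0109 -0.9999] q6 -30.8 t 15.55
[325.12447986 199.56885604] [325.06599408 186.00366675]
```

View pics/w5.png

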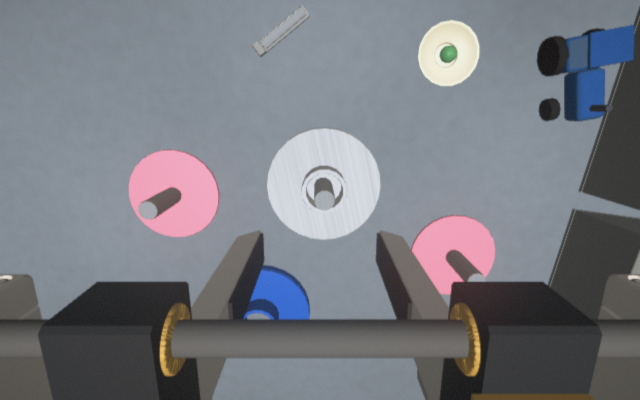

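The rod top is at (324.5,199.5), against (325.1,199.6) predicted, so the position is confirmed. The pink lids at (174,193) and (453,255) and the blue one at (275,300) stay clear.

```bash
python3 - <<'E'
from h import *
go([.5135,-.1445,.033])
E
```

```text
units [3.154 0.071 0.017] turn None jaw now 8.18 tcp [ 0.5093 -0.1456  0.1591] tilt [ 0.0104  0.0109 -0.9999] q6 -30.8 t 15.55
```

```bash
python3 -m pendant '0.3 0.04 0 0;0.8 0.07 0.01 0;1.3 0.07 0.02 0;1.8 0.07 0.02 0;2.3 0.07 0.02 0;2.7 0.07 0.02 0;3 0.07 0.02 0;3.15 0.07 0.02 0'; python3 -m pendant '0 0 0 0;0 0 0 0;0 0 0 0;0 0 0 0;0 0 0 0;0 0 0 0;0 0 0 0;0 0 0 0' -1 50
```

```text
time_s: 16.55
tcp_pos: [0.5132, -0.1445, 0.0323]
eef_rot: [131.4, 89.2, 49.6]
contact_force: [0.2, 0.5, -0.3]
finger_gap: 0.0614
time_s: 17.55
tcp_pos: [0.5136, -0.1446, 0.0327]
eef_rot: [127.9, 89.1, 46.1]
contact_force: [0.2, 0.1, 1.9]
finger_gap: 0.0169
```

```bash
python3 -m pendant '-0.1 0 0 0;-0.3 0 0 0;-0.7 0 0 0;-1.1 0 0 0;-1.6 0 0 0;-2.1 0 0 0;-2.5 0 0 0;-2.7 0 0 0'; python3 - <<'E'
from h import *
print(state()['contact_force'],state()['finger_gap'])
p,R,s=pose();w=grab_frame('wrist');sd=grab_frame('side');cv2.imwrite('pics/w6.png',w);cv2.imwrite('pics/s6.png',sd)
c=cv2.resize(sd[130:240,290:400],None,fx=3.6,fy=3.6,interpolation=cv2.INTER_CUBIC)
cv2.imwrite('pics/m6.png',np.hstack([c,cv2.resize(w[:,110:],None,fx=.75,fy=.99)]))
print(proj('side',p))
go([.4795,.188,.155])
E
```

```text
time_s: 18.55
tcp_pos: [0.513, -0.146, 0.1425]
eef_rot: [120.2, 89.1, 38.4]
contact_force: [0.0, -0.4, -1.7]
finger_gap: 0.0173
[ 0.04760981 -0.40900352 -1.69569797] 0.017260934700535066
[346.86484411 165.9692966 ]
units [-0.252  0.363 -8.387] turn None jaw now 8.18 tcp [ 0.513 -0.146  0.142] tilt [ 0.0124  0.0101 -0.9999] q6 -30.7 t 18.65
```

View pics/m6.png

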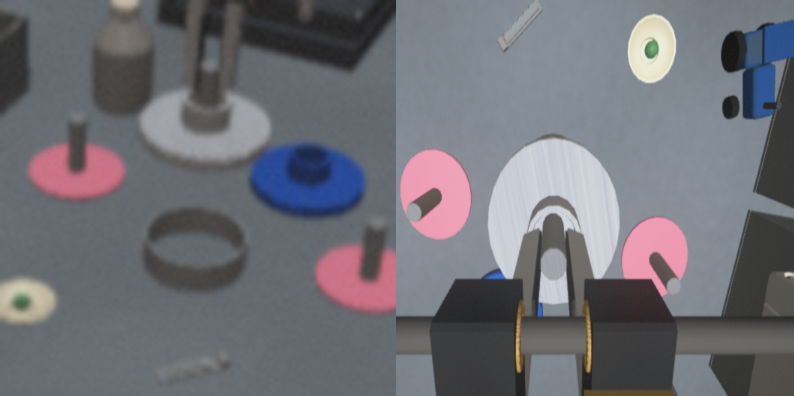

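Both lids are lifted together from the ring, and the rod is held between the fingers. Now I check the tilt and refine the tin centre from the pictures I already have.

```bash
python3 - <<'E'
from h import *
p,R,s=pose()
rt=ray('wrist',(319,267.5),.2038,(p,R));cp=ray('wrist',(320.7,221),.148,(p,R));print('rodtop',rt,'cap',cp,'tcp',p)
def rim(n,u0,r,npz):
    im=cv2.imread(n);hsv=cv2.cvtColor(im,40);g=cv2.cvtColor(im,6)
    c=cv2.HoughCircles(g,cv2.HOUGH_GRADIENT,1,30,param1=120,param2=15,minRadius=int(r*.85),maxRadius=int(r*1.12))[0]
    c=c[np.linalg.norm(c[:,:2]-u0,axis=1)<15][:4]
    for q in c:
        if npz: d=np.load(npz);X=ray('wrist',q[:2],.06,(d['p'],d['R']))
        else: X=ray('top',q[:2],.06)
        print(n,q,X.round(4))
rim('pics/w1.png',(323.5,74),48,'w1.npz');rim('pics/w3.png',(321,69),78,'w3.npz');rim('pics/w4.png',((472+90-360)/.95,156/.95),54,'w4.npz');rim('pics/top0.png',(253,224),19,None)
E
```

```text
rodtop [ 0.51053461 -0.14697775  0.2038    ] cap [ 0.51149127 -0.14164728  0.148     ] tcp [ 0.51299964 -0.14601697  0.14196299]
pics/w1.png [323.5  71.5  48. ] [0.4778 0.1886 0.06  ]
pics/w3.png [327.5  62.5  81.8] [0.4799 0.1925 0.06  ]
pics/w4.png [211.5 164.5  51.5] [0.4832 0.1918 0.06  ]
pics/top0.png [250.5 223.5  19.3] [0.4825 0.1927 0.06  ]
```

```bash
python3 - <<'E'
from h import *
print(np.std([calibration('wrist')['hand_eye'] for _ in range(10)],axis=0).max(),np.std([calibration('top')['t'] for _ in range(10)],axis=0).max())
d=np.load('w1.npz');print(d['p'],d['R'].round(4).tolist(),ray('wrist',(323.5,71.5),.06,(d['p'],d['R'])))
# rim: bright thin ring -> outer contour via saturation/brightness, ellipse fit
for n,npz,box in(('pics/w1.png','w1.npz',(260,10,385,135)),('pics/w4.png','w4.npz',(150,100,275,225)),('pics/top0.png',None,(225,198,280,250))):
    im=cv2.imread(n);x0,y0,x1,y1=box;h=cv2.cvtColor(im[y0:y1,x0:x1],40)
    m=((h[...,1]<25)).astype(np.uint8)*255
    m=cv2.morphologyEx(m,cv2.MORPH_OPEN,np.ones((7,7)) if npz is None else np.ones((23,23)) ) if 0 else m
    m=cv2.morphologyEx(m,cv2.MORPH_OPEN,np.ones((2,2)))
    cs=cv2.findContours(m,0,1)[0];c=max(cs,key=cv2.contourArea)
    q=c[:,0,:].astype(float)
    # robust circle fit (RANSAC-free: iterative trimmed least squares)
    from scipy.optimize import least_squares
    f=least_squares(lambda v:np.hypot(q[:,0]-v[0],q[:,1]-v[1])-v[2],[(x1-x0)/2,(y1-y0)/2,(x1-x0)*.4],loss='soft_l1',f_scale=.5).x
    u=f[:2]+[x0,y0]
    X=ray('wrist',u,.06,(np.load(npz)['p'],np.load(npz)['R'])) if npz else ray('top',u,.06)
    print(n,u.round(1),f[2].round(1),X.round(4))
E
```

```text
1.1102230246251565e-16 2.220446049250313e-16
[0.58293598 0.1774357  0.19922547] [[-0.0015, 0.0822, 0.9966], [0.0018, 0.9966, -0.0822], [-1.0, 0.0017, -0.0017]] [0.47778077 0.18857175 0.06      ]
pics/w1.png [324.5  77. ] 51.0 [0.4828 0.1892 0.06  ]
pics/w4.png [215.1 163.4] 55.7 [0.4863 0.1933 0.06  ]
pics/top0.png [ -7613.3 -16835. ] 18804.2 [-9.7572 -4.5045  0.06  ]
```

```bash
python3 - <<'E'
from h import *
for n in('wrist','top'):
  c=calibration(n);print({k:np.round(v,4).tolist() for k,v in c.items()})
im=cv2.imread('pics/w1.png')[5:140,265:385];im2=cv2.imread('pics/w4.png')[95:230,150:285];im3=cv2.imread('pics/top0.png')[195:255,225:285]
f=lambda a:cv2.resize(a,(400,400),interpolation=cv2.INTER_CUBIC)
a=f(cv2.imread('pics/w1.png')[5:140,257:392]);b=f(im2)
for i in(a,b):
  for k in range(0,400,50):cv2.line(i,(k,0),(k,4),(0,0,255),1);cv2.line(i,(0,k),(4,k),(0,0,255),1)
cv2.imwrite('pics/rim.png',np.hstack([a,b]))
E
```

```text
{'fx': 353.6433, 'fy': 353.6433, 'cx': 319.6158, 'cy': 199.0567, 'hand_eye': [[0.0006, -0.2564, 0.9666, -0.2161], [1.0, -0.0007, -0.0009, -0.0013], [0.0009, 0.9666, 0.2564, -0.0745], [0.0, 0.0, 0.0, 1.0]]}
{'fx': 421.2315, 'fy': 421.2315, 'cx': 321.1199, 'cy': 194.426, 'R': [[-0.0197, -0.9995, -0.023], [-0.9929, 0.0223, -0.1166], [0.1171, 0.0205, -0.9929]], 't': [0.0283, 0.5539, 1.0438]}
```

View pics/rim.png

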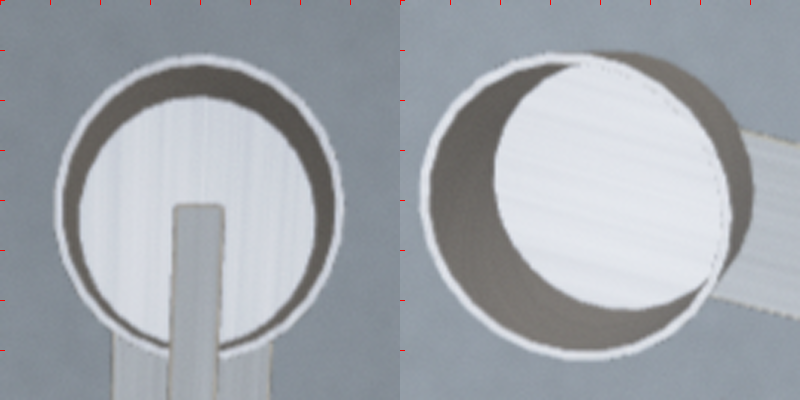

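Outer rim of the tin: in w1 its centre is at (324.3,74.5), and in w4 at (209.4,164.9).

```bash
python3 - <<'E'
from h import *
for u,n in(((324.3,74.5),'w1'),((209.4,164.9),'w4'),((321.5,65.5),'w3')):
  d=np.load(n+'.npz');print(n,ray('wrist',u,.06,(d['p'],d['R'])))
print('top',ray('top',(253.4,224.4),.06))
p,R,s=pose()
print('rod from tcp in tool mm',[(R.T@(ray('wrist',u,z,(p,R))-p)*1e3).round(1) for u,z in(((319,267.5),.2038),((320.7,221),.148))])
go([.4805,.188,.160])
E
```

```text
w1 [0.48053034 0.18911365 0.06      ]
w4 [0.48138078 0.19114783 0.06      ]
w3 [0.4811722  0.18882938 0.06      ]
top [0.48012836 0.18544222 0.06      ]
rod from tcp in tool mm [array([-61.9,  -1.7,   0.1]), array([-6. , -0.8, -4.6])]
units [-0.376  0.39  -8.384] turn None jaw now 8.18 tcp [ 0.513 -0.146  0.142] tilt [ 0.0124  0.0101 -0.9999] q6 -30.7 t 18.65
```

```bash
python3 -m pendant '-0.1 0.01 -0.2 0;-0.2 0.03 -0.6 0;-0.3 0.05 -1.1 0;-0.38 0.08 -1.7 0;-0.38 0.11 -2.4 0;-0.38 0.14 -3.1 0;-0.38 0.17 -3.7 0;-0.38 0.2 -4.3 0'; python3 -c "
from h import *
go([.481,.1885,.16]);print(state()['finger_gap'])"
```

```text
time_s: 19.65
tcp_pos: [0.4956, 0.0275, 0.1589]
eef_rot: [122.1, 89.1, 40.3]
contact_force: [-0.6, 0.1, -2.3]
finger_gap: 0.0168
units [ 0.01   0.219 -4.036] turn None jaw now 8.26 tcp [0.4956 0.0275 0.1589] tilt [ 0.0125  0.0106 -0.9999] q6 -12.1 t 19.65
0.016802002477848924
```

```bash
python3 -m pendant '0 0.03 -0.5 0;0 0.07 -1.1 0;0 0.1 -1.8 0;0 0.14 -2.5 0;0 0.17 -3.1 0;0 0.2 -3.6 0;0 0.21 -3.9 0;0 0.22 -4.04 0';python3 -m pendant '0 0 0 0;0 0 0 0;0 0 0 0;0 0 0 0;0 0 0 0;0 0 0 0;0 0 0 0;0 0 0 0'; python3 - <<'E'
from h import *
print(state()['finger_gap'])
p,R,s=pose();w=grab_frame('wrist');sd=grab_frame('side');cv2.imwrite('pics/w7.png',w)
c=cv2.resize(sd[160:290,230:360],None,fx=3,fy=3,interpolation=cv2.INTER_CUBIC)
cv2.imwrite('pics/m7.png',np.hstack([c,w[:390,120:520]]));np.savez('w7.npz',p=p,R=R)
go([.481,.1885,.075])
for a in (0,90,180,270):
  e=np.radians(a);print(proj('wrist',[.481+.047*np.cos(e),.1885+.047*np.sin(e),.06],(p,R)).round(1)-[120,0])
E
```

```text
time_s: 20.65
tcp_pos: [0.4805, 0.1896, 0.1604]
eef_rot: [121.9, 89.1, 40.2]
contact_force: [0.4, -0.5, -2.5]
finger_gap: 0.0169
time_s: 21.65
tcp_pos: [0.4805, 0.1896, 0.1604]
eef_rot: [121.9, 89.1, 40.2]
contact_force: [0.6, 0.4, -2.5]
finger_gap: 0.0169
0.016936522628045604
units [ 2.135 -0.019  0.047] turn None jaw now 8.34 tcp [0.4804 0.1896 0.1604] tilt [ 0.0122  0.0104 -0.9999] q6 6.6 t 21.75
[250.4 198.2]
[207.8 140.2]
[149.3 184.2]
[193.1 238.8]
```

View pics/m7.png

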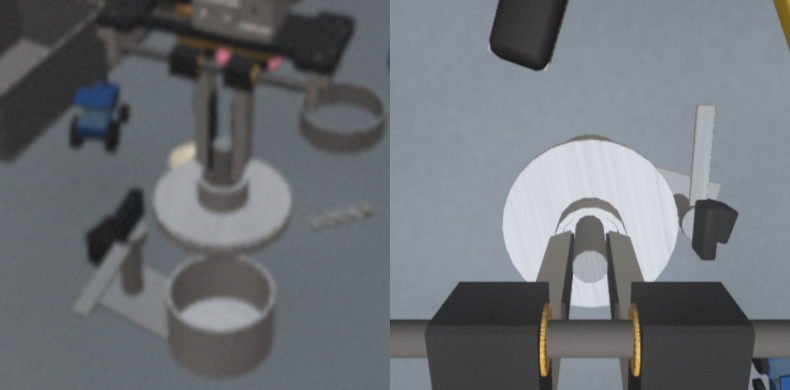

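Both lids are nested and level over the open tin, and the side view lines them up on the same vertical (crop x≈222). Now I lower them.

```bash
python3 -m pendant '0.2 0 0 0;0.5 0 0.02 0;0.9 -0.01 0.03 0;1.3 -0.02 0.05 0;1.6 -0.02 0.05 0;1.8 -0.02 0.05 0;1.95 -0.02 0.05 0;2.05 -0.02 0.05 0'; python3 -m pendant '0.05 0 0 0;0.1 0 0 0;0.15 0 0 0;0.2 0 0 0;0.24 0 0 0;0.28 0 0 0;0.3 0 0 0;0.3 0 0 0';python3 -c "
from h import *
go([.481,.1885,.0627]);print(state()['finger_gap'],state()['contact_force'],state()['moment'])"
```

```text
time_s: 22.75
tcp_pos: [0.4812, 0.1884, 0.0784]
eef_rot: [121.1, 89.0, 39.5]
contact_force: [0.3, -0.4, -2.1]
finger_gap: 0.017
time_s: 23.75
tcp_pos: [0.4813, 0.1885, 0.0663]
eef_rot: [121.4, 89.1, 39.7]
contact_force: [0.5, -0.2, -2.8]
finger_gap: 0.0169
units [ 0.09  -0.008  0.   ] turn None jaw now 8.34 tcp [0.4813 0.1885 0.0663] tilt [ 0.0126  0.0105 -0.9999] q6 6.4 t 23.75
0.016938407751023104 [ 0.54901762 -0.15718421 -2.84559096] [-0.05968506 -0.06889457  0.01613675]
```

Plug is inside with no contact; lower the last 4 mm.

```bash
python3 -m pendant '0.02 0 0 0;0.04 0 0 0;0.06 0 0 0;0.08 0 0 0;0.09 0 0 0;0.1 0 0 0;0.11 0 0 0;0.12 0 0 0'
```

```text
time_s: 24.75
tcp_pos: [0.4818, 0.1887, 0.0626]
eef_rot: [119.4, 89.0, 37.7]
contact_force: [-1.0, -0.2, 5.7]
finger_gap: 0.0172
```

```bash
python3 -m pendant '0 0 0 0;0 0 0 0;0 0 0 0;0 0 0 0;0 0 0 0;0 0 0 0;0 0 0 0;0 0 0 0' 0.8; python3 - <<'E'
from h import *
p,R,s=pose();print(s['finger_gap'],s['contact_force'])
w=grab_frame('wrist');sd=grab_frame('side');cv2.imwrite('pics/w8.png',w);np.savez('w8.npz',p=p,R=R)
c=cv2.resize(sd[190:300,230:350],None,fx=3.5,fy=3.5,interpolation=cv2.INTER_CUBIC)
cv2.imwrite('pics/m8.png',np.hstack([c,w[:385,140:500]]))
go([.481,.1885,.04])
print('collar expected',proj('wrist',[.481,.1885,.092],(p,R))-[140,0],'rod',proj('wrist',[.481,.1885,.124],(p,R))-[140,0])
E
```

```text
time_s: 25.75
tcp_pos: [0.4818, 0.1887, 0.0626]
eef_rot: [119.3, 89.0, 37.6]
contact_force: [-0.7, -0.1, -0.6]
finger_gap: 0.0842
0.08421248159087664 [-0.66327795 -0.11486631 -0.56375096]
units [ 0.566 -0.029  0.007] turn None jaw now 8.34 tcp [0.4818 0.1887 0.0626] tilt [ 0.0139  0.0108 -0.9998] q6 6.4 t 25.85
collar expected [181.54829376 241.47932651] rod [182.88898072 265.92832529]
```

View pics/m8.png

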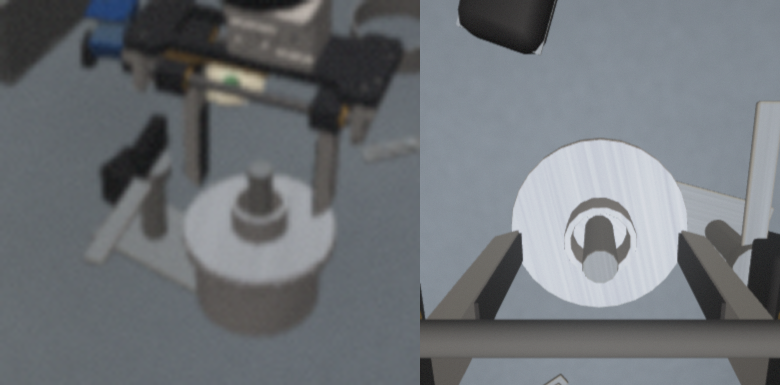

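The side view shows the lids seated level on the tin with the fingers open. In the wrist view the rod top is at (599,266) and the collar ring is centred at about (601,235). These are within 2–3 mm of expected. That was my 12th view, so the rest is by numbers.

```bash
python3 - <<'E'
from h import *
d=np.load('w8.npz');pr=(d['p'],d['R']);c=ray('wrist',(321,235),.092,pr);r=ray('wrist',(319,266),.124,pr);print(c,r)
go([(c[0]+.481)/2,(c[1]+.1885)/2,.0365])
E
python3 -m pendant '0.08 0 0 0;0.16 0 -0.02 0;0.24 0 -0.03 0;0.32 0 -0.03 0;0.4 0 -0.03 0;0.48 0 -0.03 0;0.56 0 -0.03 0;0.64 0 -0.03 0'
```

```text
[0.48013121 0.192292   0.092     ] [0.47916856 0.18820872 0.124     ]
units [ 0.653 -0.034 -0.041] turn None jaw now 8.34 tcp [0.4818 0.1887 0.0626] tilt [ 0.0139  0.0108 -0.9998] q6 6.4 t 25.85
time_s: 26.85
tcp_pos: [0.482, 0.1901, 0.0369]
eef_rot: [119.2, 89.0, 37.6]
contact_force: [-0.1, -0.1, -0.3]
finger_gap: 0.0847
```

```bash
python3 -m pendant '0 -0.03 0 0;0 -0.03 0 0;0 -0.03 0 0;0 -0.03 0 0;0 -0.03 0 0;0 -0.03 0 0;0 -0.03 0 0;0 -0.03 0 0' -1 30; python3 -c "
from h import *
go([.481,.19,.0369]);print(state()['contact_force'],state()['moment'],state()['finger_gap'])"
```

```text
time_s: 27.85
tcp_pos: [0.481, 0.19, 0.037]
eef_rot: [118.4, 89.0, 36.7]
contact_force: [0.5, -0.5, 1.3]
finger_gap: 0.0419
units [ 0.003 -0.001 -0.001] turn None jaw now 8.34 tcp [0.481 0.19  0.037] tilt [ 0.0145  0.0108 -0.9998] q6 6.6 t 27.85
[ 0.46191931 -0.52553869  1.33849662] [-0.06224011 -0.16889383 -0.06345467] 0.041905589068760005
```

```bash
python3 -m pendant '-0.05 0 0 0;-0.12 0 0 0;-0.2 0 0 0;-0.3 0 0 0;-0.4 0.01 0 0;-0.5 0.01 0 0;-0.6 0.01 -0.01 0;-0.7 0.01 -0.01 0'; python3 -m pendant '-0.2 0 0 0;-0.4 0.01 0 0;-0.6 0.01 0 0;-0.8 0.01 -0.01 0;-1 0.02 -0.01 0;-1.2 0.02 -0.01 0;-1.5 0.02 -0.01 0;-1.8 0.03 -0.02 0'; python3 -m pendant '0 0 0 0;0 0 0 0;0 0 0 0;0 0 0 0;0 0 0 0;0 0 0 0;0 0 0 0;0 0 0 0'
python3 - <<'E'
from h import *
p,R,s=pose();print(p,s['finger_gap'],s['contact_force'],s['moment'])
sd=grab_frame('side');cv2.imwrite('pics/s9.png',sd)
w=grab_frame('wrist');cv2.imwrite('pics/w9.png',w)
# side numbers: bright silver blobs near the tin column
h=cv2.cvtColor(sd,40);m=((h[...,1]<28)&(h[...,2]>110)).astype(np.uint8)
n,l,st,ce=cv2.connectedComponentsWithStats(m[150:300,230:350])
for i in range(1,n):
    if st[i,4]>60:print(st[i]+[230,150,0,0,0],ce[i].round(1)+[230,150])
for nm,X in(('lid plate',[p[0],p[1],.068+p[2]-.037]),('rod top',[.481,.1885,.124]),('flange',[.481,.1885,.064])):print(nm,proj('side',X).round(1))
E
```

```text
time_s: 28.85
tcp_pos: [0.481, 0.1901, 0.0653]
eef_rot: [118.3, 89.0, 36.6]
contact_force: [0.1, -0.3, -0.7]
finger_gap: 0.0419
time_s: 29.85
tcp_pos: [0.4811, 0.1903, 0.1382]
eef_rot: [118.1, 89.0, 36.4]
contact_force: [0.6, -0.4, -1.1]
finger_gap: 0.0415
time_s: 30.85
tcp_pos: [0.4811, 0.1903, 0.1383]
eef_rot: [118.0, 88.9, 36.3]
contact_force: [-0.6, -0.3, -2.9]
finger_gap: 0.0414
[0.48108437 0.19033287 0.13825219] 0.041416463563006184 [-0.62856827 -0.32904554 -2.87453407] [-0.06469895 -0.07941345 -0.05947115]
[307 151  21  17  93] [318.7 160.8]
[ 230  188  120  112 5661] [297.6 258.3]
[296 194  16  29 198] [302.9 209. ]
[230 216  14  36 215] [234.2 234.4]
lid plate [303.7 225.3]
rod top [304.1 238.7]
flange [304.1 255.8]
```

Gap is 41.4 mm, so the collar is held. The images now get checked numerically: weight averaged, and the lifted lid and seated lid outlines against projections.

```bash
python3 - <<'E'
from h import *
F=[]
for i in range(10): grab_frame('side') if i<9 else 0; F.append(state()['contact_force'][2])
print('Fz',np.mean(F),np.std(F)/3)
a=cv2.imread('pics/s9.png');b=cv2.imread('pics/s6.png');a0=cv2.imread('pics/side0.png')
p,R,s=pose();dz=p[2]-.037
def circ(c,r,z):return np.array([proj('side',[c[0]+r*np.cos(t),c[1]+r*np.sin(t),z]) for t in np.linspace(0,2*np.pi,181)])
for nm,C in(('lid top pred',circ(p,.056,.068+dz)),('lid skirt pred',circ(p,.056,.054+dz)),('flange top pred',circ([.481,.1885],.047,.064)),('tin rim',circ([.481,.1885],.047,.06))):
    print(nm,'u',C[:,0].min().round(1),C[:,0].max().round(1),'v',C[:,1].min().round(1),C[:,1].max().round(1))
g=cv2.cvtColor(a,6);g6=cv2.cvtColor(b,6);g0=cv2.cvtColor(a0,6)
for u in(292,304,316):
    print(u,'now ',g[200:290:3,u]);print(u,'empty',g6[200:290:3,u])
for v in (218,222,226,230):print('row',v,g[v,270:340:2])
E
```

```text
Fz -1.6702287268801375 0.18737032902264403
lid top pred u 280.4 326.9 v 210.8 241.1
lid skirt pred u 280.7 326.7 v 215.1 245.5
flange top pred u 285.9 322.3 v 243.3 269.3
tin rim u 285.9 322.3 v 244.4 270.4
292 now  [ 90  90  91  90  90  88  89 119 162 162 161 159 157 113  96 126 172 167
 167 169 168 164 135  92  90  89  89  90 105 108]
292 empty [107 107 107 183 192 168 157 105 107 105 107 107 107 106 107 107 109  78
  77  77  79 151 161  90  87  87  88  89 104 105]
304 now  [104 105 104 116 135  91  91 129  90  86 137 158 160 153  91  73  69  69
  70 128 164 163 164 127  89  87  88  89  88 107]
304 empty [103 104 104 114 173 158 107 108 106 107 110 109 107 107 107 119  89  87
  88  89 158 170 167 158  88  87  90  88  86 106]
316 now  [ 63  88  87  86  79  80  75  81 128 161 162 158 157  99  98 121 162 163
 164 163 162 160 100  78  79  75  76  87 107 107]
316 empty [104 103 104 102 104 104 108 107 110 109 111 111 110 109 108 106 126  87
  85  87  87 117 121  80  77  77  77  89 106 108]
row 218 [100 100 103 101 101 102 110 142 159 161 114  89  59 129 100  81  87  91
  94  93  98  89  92  75 122 162 163 143 112 107 109 106 108 108 105]
row 222 [100  96  79  83  99 105 148 162 160 164 165 141 104  94  93 110 124 125
 122 106  87  86  92  91 154 161 162 163 147 110 107 108 108 109 107]
row 226 [ 89  45  35  30  92 110 156 161 161 165 164 161 162 137  91  88  91  88
  87  83  81 100 129 156 161 163 160 164 157 112 111 111 110 112 110]
row 230 [ 37  31  28  31  79 102 127 157 163 163 163 161 160 161 160 151 143 137
 144 157 159 158 161 162 161 161 160 159 117 109 109 111 111 108 114]
```

```bash
python3 -c "
from h import *
s=state();print(s['time_s'],s['tcp_pos'],s['finger_gap'],abs(s['qvel']).max());print(close_job())"
```

```text
31.4 [0.4810853  0.19031998 0.13822838] 0.04174027384397173 0.1208645986751083
the job is handed in; nothing more can be done
None
```

The job is done and handed in at 31.4 s of the 72 s allowed. The steps were done in the order asked:
- **Keeper:** I turned the knob about 75° clockwise. After I let go, the arm stayed swung clear of the tin's mouth in every later view.
- **Both lids:** I carried them together by the inner knob, lowered them into the tin until they seated and let go.
- **Outer lid:** I then gripped its collar, lifted it about 101 mm and held it above the tin.

**Last checks:**
- **Grip:** the gap was 41.7 mm, against a 42 mm collar.
- **Weight:** the held load read 1.7 ± 0.2 N. The outer lid alone should be about 1.3 N and both lids about 2.8 N, so it is somewhat high but points to one lid.
- **Inner lid:** it sits in the tin with its flange level at the rim and its knob upright.
- **Clearance:** the outer lid's skirt is at about 155 mm and the inner knob's top at 124 mm.
- **Level:** the outer lid's outline matched that of a level disc.

**What failed or disagreed:**
- **First grasp of the keeper knob:** it closed on nothing, because the real fingertips are about 35 mm short of the stated TCP. I worked with that offset from then on.
- **Wrist camera calibration:** it changed by 1–2 mm between calls.
- **Tool tilt:** it ended about 1° off vertical after turning the keeper. The moves available could not correct that.
- **Final pictures:** I had used all 12 views, so I checked the last ones only by pixel values. I did not measure the keeper or the other lost property again at the end.

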